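# Load the collar jig and press the stack home

### The arm

A 6-joint arm with a two-finger parallel gripper is mounted at the origin on the work surface. World frame = base frame: x ahead of the robot, y to its left, z up, the work surface at z = 0. Lengths are in m, angles in rad, forces in N, time in s.
With the tool pointing down it reaches from about 0.35 to 0.775 m from the base axis. Payload 7.3 kg.
Tool frame: the origin (TCP) lies at the very end of the fingers, on their centre line; the grasp point (between the pads) lies 19 mm behind it; z points along the fingers, y is the line along which they close (so a half turn about z gives the same grasp; the last joint's range is limited). The gripper opens to 92 mm and grips with 3 to 60 N. Pads are 19 mm wide; open, the fingers measure 130 mm over their backs; the gripper's body (75 mm by 190 mm) begins 47 mm behind the grasp point.
Start: joints at [-1.489, 0.342, 1.524, -0, 1.275, -0.146], TCP at [0.119, -0.511, 0.192] pointing down, gripper open.
Joint ranges: [-2.53, 2.53], [-0.77, 2.02], [0.04, 2.7], [-1, 4.14], [0.28, 2.66], [-3.11, 3.11]. Speed limits (rad/s): [2.57, 2.57, 3.14, 3.14, 3.14, 3.14].

### API

Orientations are given as [roll, pitch, yaw] about the fixed x, y, z axes, in that order (R = Rz(yaw) Ry(pitch) Rx(roll)).
In Python, from cell import * gives the robot as it stands.
- The arm moves only by the tool step_arm, never from a script. Its argument "commands" is a list of rows, each a list of 7 numbers: the opening, from 0 (shut) to 1 (fully open), then the shift along the world's x, y, z in cm, then the turn, a rotation vector about the world's x, y, z in rad. A call has 1 to 5 rows; each row is the pose to reach, as a shift and turn from the pose commanded when the call began; what a row does not reach only later rows make up. A row lasts 1/12 s, in which the tool goes at most 41.7 mm and 7.16 degrees, less where a joint would pass 70% of its speed; a pose out of reach is approached as far as the arm can. A call with a gripper value outside its range is refused whole. The fingers move at their own pace and stop on an object; "grip_force" is the grip in N (left out, the last holds). Time passes only in rows, so rows that repeat a pose let the fingers close. It gives the time, the measured TCP pose, the force, the opening and the grip force at its end, in the units of the state.
- observe(): the state, without advancing time (a new reading comes with each control period).
- read_camera(name): name is "scene" or "side" or "wrist"; returns the picture (420x560x3 uint8, red, green, blue); there is no depth.
- camera_model(name): a dict with "vfov" (degrees; the focal length in pixels is half the picture's height over the tangent of half this angle, whatever the lens; pixels are square), "cx", "cy" (the principal point, pixels), "world_to_cam" (4x4, takes a point from world to camera coordinates). Camera axes: x right, y up, looking along -z (the intrinsics and any distortion apply to the point x, -y, -z); pixel columns grow to the right and rows downward; lengths in m; the calibration is good to about 2 mm. A picture is of the moment at which its call begins: read the wrist's pose just before it. camera_model takes no time and is no camera call; for the wrist camera it gives the pose at the moment of the call.
- hand_in(): hands the job in; it is judged then, once.
The state is a dict: "time": time; "qpos": joint angles; "qvel": joint speeds; "joint_efforts": joint torques, N m; "tool_pos": TCP position; "tool_rot": TCP orientation; "contact_force": force on the tool from outside, world axes, zero at the start; "torque": the same for the moment, N m; "opening": finger opening in m; "grip_force": force on a finger pad.
Only numpy, scipy, OpenCV 4.12 (cv2) and the standard library are available. Lean on these libraries where they do the work, as an engineer would, in place of code of your own. Each camera call takes 0.05 s, during which the arm holds its last target. There are 200 camera calls.

### The job

Somebody parked a roll of tape on the post of the blue jig: slide it up off the post and lay it flat in the steel tray. Then lower the flanged collar, flange down, over the post, and the plain collar on top of it (lower them, do not let them drop down the post), and press the stack down until the jig's stiff sliding plate is fully home on the blue block. Let go of everything, and leave the spray can, the jar and the screwdriver where they are.

Things in the scene. Friction and masses are not known exactly. Their poses are not given: they have to be found in the camera images.
- jig: Blue steel jig fixed to the bench: base 150 x 150 x 12 mm, on it a round block 124 mm across whose flat top is 40 mm above the bench, and in its middle an upright steel post, 34 mm in diameter, cylindrical up to 135 mm and then tapering to 24 mm across at its tip, 142 mm above the bench. Origin: on the bench, on the post's axis; z up.
- post_tip (a point): Centre of the post's tip, 142 mm above the bench, on the post's axis.
- post_foot (a point): Point on the post's axis 50 mm above the bench: where the top face of the sliding plate is when it is fully home.
- plate (a joint): The dark round plate (120 mm across, 10 mm thick) that slides along the post above the blue block. 0 = raised (start; its top 70 mm above the bench, a 20 mm gap under it); 0.020 = fully home (top 50 mm above the bench, plate resting on the block). It is stiff: it carries the collars without sinking, stays where it is left, and with both collars on it needs about 7 to 12 N of push from above (about 15 N if empty).
- plate_top (a point): Centre of the sliding plate's top face, on the post's axis; moves with the plate; z up.
- tape_roll: Roll of cream masking tape on a cardboard core, 64 mm outside diameter, 44 mm bore, 48 mm tall, about 0.12 kg. It starts around the post, flat on the sliding plate, the post standing 24 mm out of its top. Origin: centre of its lower face; z along its axis, up.
- roll_center (a point): Centre of the tape roll, 24 mm above its origin.
- flanged_collar: Bare steel-grey metal collar with a flange at its foot: flange 100 mm across and 10 mm thick, above it a boss 60 mm in diameter, whole height 36 mm, through bore 38 mm, about 0.3 kg. It starts on the bench, flange down. Origin: centre of its lower face (the flange's underside); z along the bore, up.
- plain_collar: Bare steel-grey metal plain collar, 60 mm outside diameter, 38 mm bore, 30 mm tall, about 0.2 kg, standing on the bench with its bore upright. Origin: centre of its lower face; z along the bore, up.
- tray: Open steel tray fixed to the bench, 160 mm (its x) by 200 mm (its y), rim 16 mm high, wall and floor 4 to 5 mm thick. Origin: centre of its underside, on the bench.
- spray_can: Bystander: spray can, 64 mm across, 190 mm tall, upright on the bench. Origin: centre of its underside.
- grease_jar: Bystander: white jar with a black lid, 76 mm across, 80 mm tall. Origin: centre of its underside.
- screwdriver: Bystander: screwdriver, 200 mm long, lying on the bench. Its x axis runs from handle to tip.
Things that resemble listed ones, but are neither listed nor needed, are in the scene too. What is shaped like the flanged_collar but green or pink is not meant.

How it is judged:
On the way, in this order (a step that is already met when the one before it is completed fails the run):
1. the tape roll is off the post (horizontal distance between roll_center and post_foot above 0.08 m), for 0.1 s.
2. the flanged collar is on the post, down on the plate (horizontal distance between flanged_collar and post_foot below 0.006 m and z of flanged_collar in the frame of plate_top between -0.003 and 0.003 m and angle between flanged_collar's own z axis and vertical below 0.08 rad), for 0.1 s.
3. the plain collar is on the post, down on the flanged collar (horizontal distance between plain_collar and post_foot below 0.006 m and z of plain_collar in the frame of plate_top between 0.032 and 0.04 m and angle between plain_collar's own z axis and vertical below 0.08 rad), for 0.1 s.
At the end, for the whole second after the job is handed in: Plate within 2.5 mm of home; flanged collar (flange down) then plain collar flat around the post, within 4 and 5 mm of home height and 6 mm of the axis; roll flat in the tray, its centre within 50 mm (tray x) and 70 mm (tray y) of the middle; all at rest (value of joint plate above 0.0175 m and horizontal distance between each of flanged_collar, plain_collar and post_foot below 0.006 m and z of flanged_collar in the frame of post_foot between -0.004 and 0.004 m and angle between each of flanged_collar, plain_collar's own z axis and vertical below 0.08 rad and z of plain_collar in the frame of post_foot between 0.031 and 0.041 m and x of roll_center in the frame of tray between -0.05 and 0.05 m and y of roll_center in the frame of tray between -0.07 and 0.07 m and z of roll_center in the frame of tray between 0.022 and 0.034 m and linear speed of each of flanged_collar, plain_collar, tape_roll below 0.02 m/s); the robot touches nothing.
It fails at once if the spray can is moved more than 30 mm or tipped over (distance of spray_can from where it was at the start of the episode above 0.03 m or angle between spray_can's own z axis and vertical above 0.5 rad).
It fails at once if the grease jar is moved more than 30 mm or tipped over (distance of grease_jar from where it was at the start of the episode above 0.03 m or angle between grease_jar's own z axis and vertical above 0.5 rad).
It fails at once if the screwdriver is moved more than 30 mm or tipped over (distance of screwdriver from where it was at the start of the episode above 0.03 m).
It fails at once if the flanged collar is dropped down the post (faster than 0.6 m/s there) (horizontal distance between flanged_collar and post_foot below 0.02 m and linear speed of flanged_collar above 0.6 m/s).
It fails at once if the plain collar is dropped down the post (faster than 0.6 m/s there) (horizontal distance between plain_collar and post_foot below 0.02 m and linear speed of plain_collar above 0.6 m/s).
It also fails if it takes over 72 s, if anything falls off the work surface, if the arm or the gripper's body presses on something with over 40 N, if the wrist force passes 120 N, or if a joint passes its speed limit or range.

## Working session

There is one attempt and no reset: what is moved stays moved. The work goes in short steps, Python scripts to look and compute and a tool call to move; the robot and the scene stay as the last step left them, time stands still between calls to the robot, and variables do not carry over. Pictures are saved under pics/ and viewed, at most 12 in all, crops included, and the job is handed in when it is done.

Besides the shell and the picture viewer there is one more tool, called after ">>>" as name([rows], argument=value, ...), one row to a line, values as JSON. step_arm: Moves the arm, as the interface text tells. Its arguments: {"type":"object","properties":{"commands":{"type":"array"},"grip_force":{"type":"number"}},"required":["commands"]}

```bash
ls; mkdir -p pics; cat > h.py <<'E'
from cell import *
import numpy as np, cv2
def snap(n,f,crop=None,s=1):
    im=read_camera(n)[:,:,::-1]
    if crop: x0,y0,x1,y1=crop; im=im[y0:y1,x0:x1]
    cv2.imwrite('pics/'+f,cv2.resize(np.ascontiguousarray(im),None,fx=s,fy=s,interpolation=cv2.INTER_CUBIC))
E
python3 - <<'E'
from h import *
for n in ("scene","side"):
    snap(n,n+"0.png")
for n in ("scene","side","wrist"):
    m=camera_model(n); print(n,{k:(np.round(v,4).tolist() if not isinstance(v,str) else v) for k,v in m.items()})
print(observe())
a=cv2.imread('pics/scene0.png');b=cv2.imread('pics/side0.png')
print(a.shape)
E
```

```text
pics
scene {'vfov': 44.3194, 'cx': 280.489, 'cy': 203.4992, 'world_to_cam': [[-0.8753, 0.4836, 0.0004, 0.5094], [-0.2668, -0.4835, 0.8337, 0.025], [0.4034, 0.7296, 0.5523, -1.72], [0.0, 0.0, 0.0, 1.0]]}
side {'vfov': 49.454, 'cx': 276.3667, 'cy': 215.7153, 'world_to_cam': [[-0.8871, -0.4614, 0.0128, 0.4519], [0.3579, -0.6701, 0.6503, -0.3124], [-0.2915, 0.5815, 0.7596, -1.0644], [0.0, 0.0, 0.0, 1.0]]}
wrist {'vfov': 64.7077, 'cx': 278.1001, 'cy': 215.801, 'world_to_cam': [[0.2258, -0.9742, -0.0013, -0.5234], [0.9396, 0.2181, -0.2637, 0.0334], [0.2571, 0.0583, 0.9646, -0.3895], [0.0, 0.0, 0.0, 1.0]]}
{'time': 0.1, 'qpos': array([-1.48901899e+00,  3.42667505e-01,  1.52488241e+00,  7.75474477e-07,
        1.27538305e+00, -1.46014424e-01]), 'qvel': array([ 0.00032808, -0.00083027, -0.00311989, -0.00035251, -0.00062343,
        0.0018358 ]), 'joint_efforts': array([ 2.19699243e-03, -4.32005024e+01, -2.44693816e+01,  7.21305376e-02,
        5.25851024e-02, -3.74887202e-05]), 'tool_pos': array([ 0.11854182, -0.51104582,  0.19132062]), 'tool_rot': array([-3.14026672e+00, -1.95743304e-04,  2.27791405e-01]), 'contact_force': array([ 0.79100588, -0.37862397,  0.36368911]), 'torque': array([ 0.04729463, -0.05899954,  0.00707914]), 'grip_force': 0.0, 'opening': 0.09194325486629423}
(420, 560, 3)
```

View pics/scene0.png

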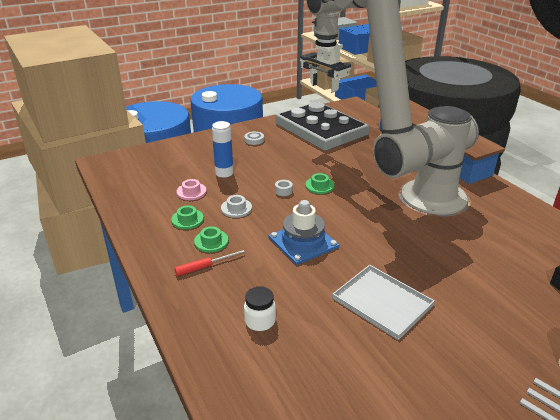

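View pics/side0.png

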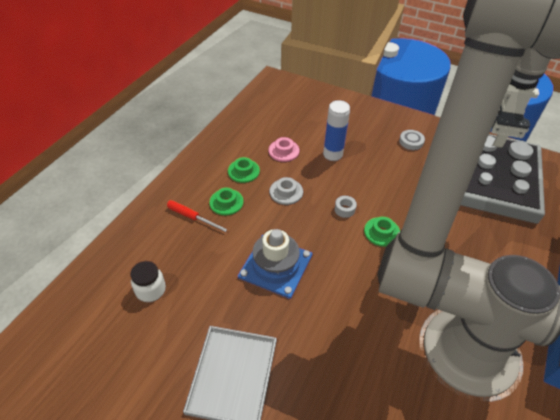

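Scene: jig with roll at (304,225), grey flanged piece at (236,206), small grey ring at (284,187), another low grey ring at (255,138), tray at (384,300). Green and pink flanged ones are decoys. The ambiguous candidates for the plain collar are (284,187) and (255,138); I'll confirm these in a crop and measure at the same time.

```bash
cat >> h.py <<'E'
def ray(n,u,v):
    m=camera_model(n); f=210/np.tan(np.radians(m['vfov']/2)); M=m['world_to_cam']; R=M[:3,:3];t=M[:3,3]
    d=R.T@np.array([(u-m['cx'])/f,-(v-m['cy'])/f,-1]); return -R.T@t,d
def onz(n,u,v,z):
    c,d=ray(n,u,v); return c+d*(z-c[2])/d[2]
def tri(a,b):
    c,d=ray('scene',*a); e,g=ray('side',*b)
    s=np.linalg.lstsq(np.c_[d,-g],e-c,rcond=None)[0]; p,q=c+d*s[0],e+g*s[1]
    return (p+q)/2,np.linalg.norm(p-q)
def proj(n,p):
    m=camera_model(n); f=210/np.tan(np.radians(m['vfov']/2)); q=(m['world_to_cam']@np.r_[p,1])[:3]
    return np.array([m['cx']-f*q[0]/q[2],m['cy']+f*q[1]/q[2]])
E
python3 - <<'E'
from h import *
a=cv2.imread('pics/scene0.png');b=cv2.imread('pics/side0.png')
r=lambda i,x,y,w,h:cv2.resize(i[y:y+h,x:x+w],None,fx=4,fy=4,interpolation=cv2.INTER_CUBIC)
cv2.imwrite('pics/c1.png',np.vstack([np.hstack([r(a,210,120,100,110) , r(a,264,190,100,110)])]))
cv2.imwrite('pics/c2.png',np.vstack([np.hstack([r(b,262,120,170,110)]) , np.hstack([r(b,230,215,85,40*2),np.zeros((320,340,3),np.uint8)])])[:600])
for n,u,v,z in [('scene',304,205,.142),('side',276,233,.142),('scene',236,200,.036),('side',287,184,.036),('scene',284,184,.03),('side',346,201,.03),('scene',255,135,.02),('side',412,136,.02)]: print(n,u,v,onz(n,u,v,z).round(3))
for c in [(372,268),(433,301),(393,334),(334,297)]: print('tray',onz('scene',*c,.016).round(3))
for c in [(209,328),(276,336)]: print('trayside',onz('side',*c,.016).round(3))
for n,u,v in [('jar',260,323),('can',224,176),('sdh',178,271),('sdt',244,253)]: print(n,onz('scene',u,v,0).round(3))
E
```

```text
scene 304 205 [0.519 0.019 0.142]
side 276 233 [0.509 0.006 0.142]
scene 236 200 [ 0.608 -0.245  0.036]
side 287 184 [ 0.604 -0.25   0.036]
scene 284 184 [ 0.422 -0.265  0.03 ]
side 346 201 [ 0.424 -0.274  0.03 ]
scene 255 135 [ 0.332 -0.663  0.02 ]
side 412 136 [ 0.341 -0.665  0.02 ]
tray [0.416 0.21  0.016]
tray [0.359 0.384 0.016]
tray [0.516 0.421 0.016]
tray [0.568 0.253 0.016]
trayside [0.562 0.244 0.016]
trayside [0.413 0.188 0.016]
jar [0.764 0.227 0.   ]
can [ 0.558 -0.458  0.   ]
sdh [ 0.873 -0.05   0.   ]
sdt [ 0.682 -0.033  0.   ]
```

View pics/c1.png

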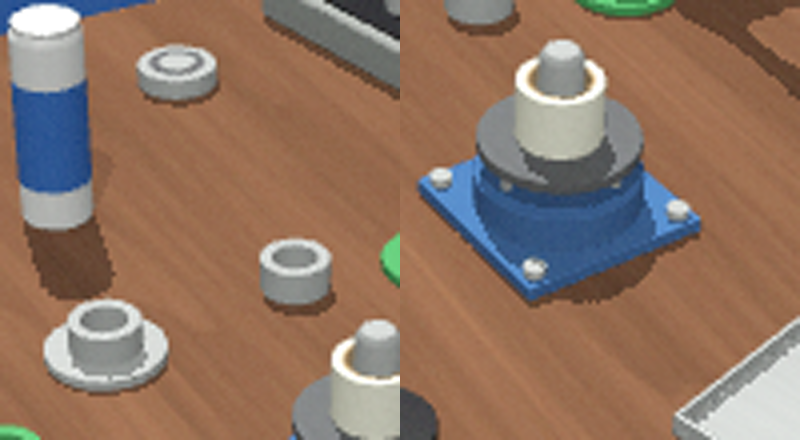

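View pics/c2.png

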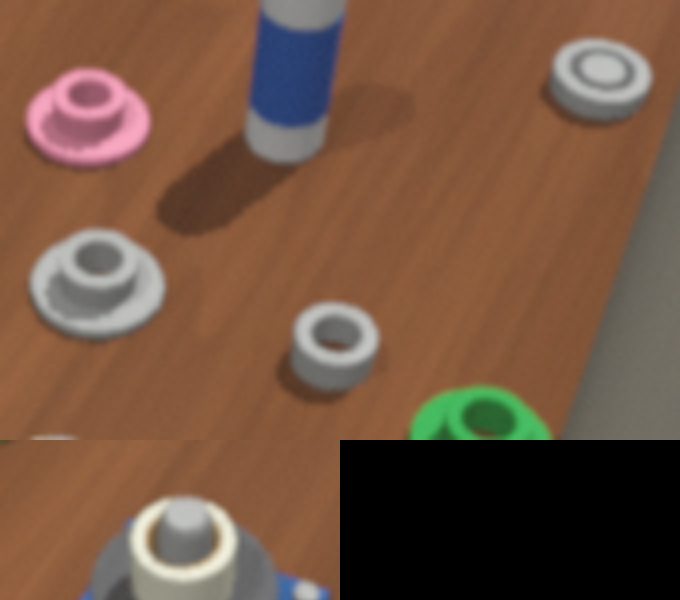

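The grey pieces are: flanged (236,199 scene / 287,184 side), which is bare steel with a flange, so it's the flanged collar. The open ring at (284,184 / 346,202) is the plain collar. The one at (255,138) is a wide capped puck, so it's not meant. Now triangulating.

```bash
python3 - <<'E'
from h import *
for n,a,b in [('tip',(304.9,201.7),(276,232.4)),('flg',(236,199.4),(286.9,183.9)),('pln',(283.6,183.6),(345.9,202.4))]: print(n,*tri(a,b))
for n,a,b,z in [('tip',(304.9,201.7),(276,232.4),.142),('flg',(236,199.4),(286.9,183.9),.036),('pln',(283.6,183.6),(345.9,202.4),.03)]: print(n,onz('scene',*a,z),onz('side',*b,z))
# roll top rim center z=.118
print('roll',onz('scene',264+160/4-.4,190+78/4,.118),onz('side',230+184/4,215+101/4,.118))
print(observe()['tool_rot'])
E
```

```text
tip [0.50902722 0.00661951 0.14362649] 0.001955945532720888
flg [ 0.60511086 -0.25123675  0.03391712] 0.0007140887994833572
pln [ 0.42229636 -0.26809527  0.0301627 ] 0.0010597976032737252
tip [0.50786116 0.00599276 0.142     ] [0.51016365 0.00434564 0.142     ]
flg [ 0.60640529 -0.24769595  0.036     ] [ 0.60446777 -0.24982306  0.036     ]
pln [ 0.42227568 -0.26746762  0.03      ] [ 0.42259102 -0.26891678  0.03      ]
roll [0.51216099 0.00730551 0.118     ] [0.50737307 0.00907047 0.118     ]
[-3.14026672e+00 -1.95743304e-04  2.27791405e-01]
```

>>> step_arm([
  [1, 2.2, 2.4, 0.8, 0, 0, 0],
  [1, 4.4, 4.8, 1.6, 0, 0, 0],
  [1, 6.6, 7.2, 2.4, 0, 0, 0],
  [1, 8.8, 9.6, 3.2, 0, 0, 0],
  [1, 11, 12, 4, 0, 0, 0],
])

```text
time: 0.52
tool_pos: [0.2292, -0.3899, 0.2319]
tool_rot: [-3.141, 0.0, 0.227]
contact_force: [0.3, -0.5, -0.5]
opening: 0.0919
grip_force: 0.0
```

>>> step_arm([
  [1, 2.2, 2.4, 0.8, 0, 0, 0],
  [1, 4.4, 4.8, 1.6, 0, 0, 0],
  [1, 6.6, 7.2, 2.4, 0, 0, 0],
  [1, 8.8, 9.6, 3.2, 0, 0, 0],
  [1, 11, 12, 4, 0, 0, 0],
])

```text
time: 0.93
tool_pos: [0.3392, -0.2699, 0.2721]
tool_rot: [-3.141, 0.0, 0.228]
contact_force: [0.8, -0.3, 0.6]
opening: 0.0915
grip_force: 0.0
```

>>> step_arm([
  [1, 2.2, 2.4, 0, 0, 0, 0],
  [1, 4.4, 4.8, 0, 0, 0, 0],
  [1, 6.6, 7.2, 0, 0, 0, 0],
  [1, 9, 9.6, 0, 0, 0, 0],
  [1, 11, 12, 0, 0, 0, 0],
])

```text
time: 1.35
tool_pos: [0.4496, -0.1499, 0.2717]
tool_rot: [-3.141, 0.0, 0.228]
contact_force: [0.6, -1.3, -0.3]
opening: 0.0915
grip_force: 0.0
```

>>> step_arm([
  [1, 0, 0, 0, 0, 0, 0],
  [1, 0, 0, 0, 0, 0, 0],
])

```text
time: 1.52
tool_pos: [0.449, -0.1502, 0.2714]
tool_rot: [-3.141, 0.001, 0.231]
contact_force: [-0.3, 0.4, 0.2]
opening: 0.0915
grip_force: 0.0
```

```bash
python3 - <<'E'
from h import *
m=camera_model('wrist'); np.savez('w1.npz',**{k:np.array(v) for k,v in m.items()})
snap('wrist','w1.png',None,1.4)
print(observe()['tool_pos'],observe()['tool_rot'],m.keys())
for n,p in dict(tip=(.509,.0055,.142),flg=(.605,-.25,.036),pln=(.4223,-.268,.03)).items(): print(n,proj('wrist',np.array(p)),proj('wrist',np.array(p))*1.4)
for n,c in dict(g1=(187,214),pink=(191,185),g2=(211,235),g3=(320,180)).items(): print(n,onz('scene',*c,.036).round(3))
E
```

```text
[ 0.44840441 -0.15107555  0.27148763] [-3.14126006e+00  1.18313008e-03  2.29406340e-01] dict_keys(['vfov', 'cx', 'cy', 'world_to_cam'])
tip [127.92811038  97.55945239] [179.09935454 136.58323335]
flg [389.15995046  73.23423209] [544.82393064 102.52792493]
pln [358.19993631 218.20090522] [501.47991084 305.48126731]
g1 [ 0.771 -0.246  0.036]
pink [ 0.7   -0.399  0.036]
g2 [ 0.748 -0.112  0.036]
g3 [ 0.308 -0.22   0.036]
```

View pics/w1.png

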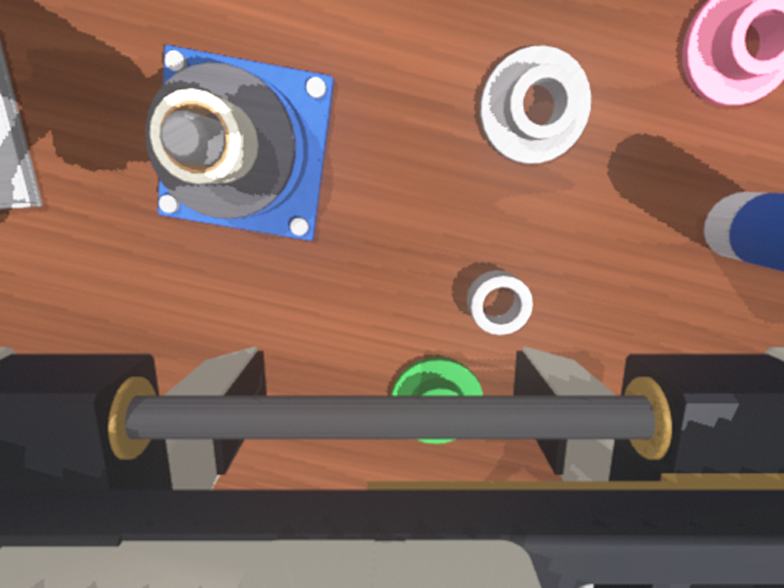

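Wrist view: tip at (180,133), flanged top (541,101), plain top (501,302). All are within about 3 enlarged px of the predictions. Going to the roll.

>>> step_arm([
  [1, 1.5, 4, 0, 0, 0, 0],
  [1, 3, 8, 0, 0, 0, 0],
  [1, 4.5, 12, 0, 0, 0, 0],
  [1, 6, 15.8, 0, 0, 0, 0],
  [1, 6, 15.8, -1, 0, 0, 0],
])

```text
time: 1.98
tool_pos: [0.5105, 0.0108, 0.2632]
tool_rot: [-3.141, -0.004, 0.231]
contact_force: [-0.7, 0.1, 0.1]
opening: 0.0917
grip_force: 0.0
```

>>> step_arm([
  [1, 0, 0, -3.5, 0, 0, 0],
  [1, 0, 0, -7, 0, 0, 0],
  [1, 0, 0, -10, 0, 0, 0],
  [1, 0, 0, -12, 0, 0, 0],
  [1, 0, 0, -12, 0, 0, 0],
])

```text
time: 2.4
tool_pos: [0.5051, 0.0053, 0.1377]
tool_rot: [-3.139, 0.009, 0.226]
contact_force: [-0.4, 0.6, 0.3]
opening: 0.0915
grip_force: 0.0
```

```bash
python3 - <<'E'
from h import *
snap('scene','s2.png',(210,120,410,270),4)
print(observe())
E
```

```text
{'time': 2.45, 'qpos': array([-1.40632358e-01,  3.61136061e-01,  1.64820082e+00, -4.63816861e-04,
        1.13718563e+00,  1.20431975e+00]), 'qvel': array([ 0.00824878, -0.04024584, -0.07550337,  0.00228674,  0.02735528,
        0.004685  ]), 'joint_efforts': array([ 1.14583948e-01, -4.04534876e+01, -2.10883051e+01,  5.54297422e-02,
       -3.49511700e-01, -8.90730618e-03]), 'tool_pos': array([0.50679574, 0.00526628, 0.14028638]), 'tool_rot': array([-3.14021816,  0.004753  ,  0.2260434 ]), 'contact_force': array([ 0.25513765, -0.39664446,  0.76584296]), 'torque': array([-0.00511973, -0.03380243, -0.02426165]), 'grip_force': 0.0, 'opening': 0.0919388653144237}
```

View pics/s2.png

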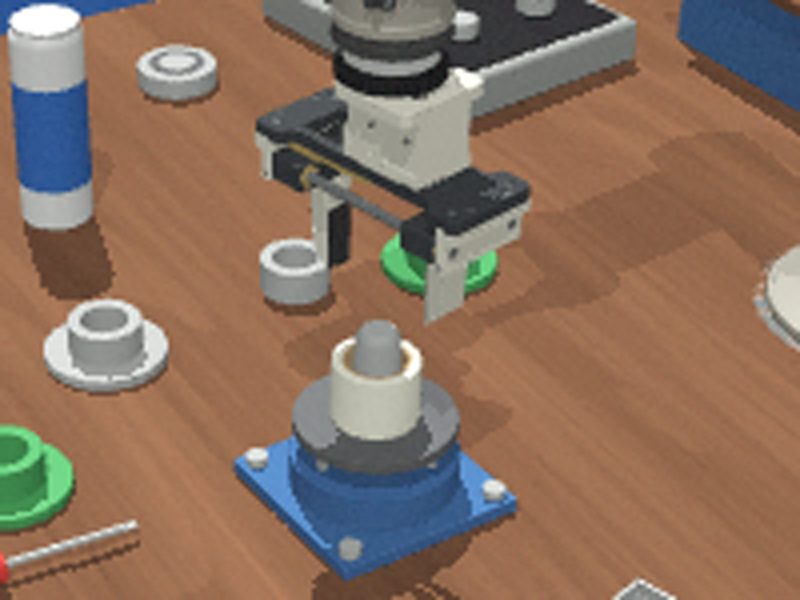

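Here the fingertips' midpoint is at crop (388,293), while the tip is at (377,325). I'll check that against the projected TCP.

```bash
python3 - <<'E'
from h import *
from scipy.spatial.transform import Rotation as R
s=observe(); T=s['tool_pos']; Q=R.from_euler('xyz',s['tool_rot']).as_matrix()
for dz in (0,-.019,-.04):
  for k in(-.046,.046,-.065,.065):
    p=T+Q@np.array([0,k,dz]); print(dz,k,((proj('scene',p)-[210,120])*4).round(), (proj('wrist',p)*1.4).round())
print(((proj('scene',np.array([.509,.0055,.142]))-[210,120])*4))
b=read_camera('side'); cv2.imwrite('pics/d.png',cv2.resize(b[140:290,190:390,::-1],None,fx=4,fy=4,interpolation=cv2.INTER_CUBIC))
print(((proj('side',T)-[190,140])*4))
E
```

```text
0 -0.046 [427. 356.] [287. 341.]
0 0.046 [335. 301.] [496. 341.]
0 -0.065 [447. 367.] [244. 341.]
0 0.065 [317. 291.] [539. 341.]
-0.019 -0.046 [428. 332.] [277. 357.]
-0.019 0.046 [335. 279.] [507. 357.]
-0.019 -0.065 [448. 344.] [229. 357.]
-0.019 0.065 [317. 268.] [554. 357.]
-0.04 -0.046 [429. 306.] [263. 380.]
-0.04 0.046 [336. 253.] [521. 380.]
-0.04 -0.065 [450. 318.] [210. 380.]
-0.04 0.065 [317. 243.] [574. 380.]
[377.82814863 326.89395352]
[348.20346305 374.47166655]
```

View pics/d.png

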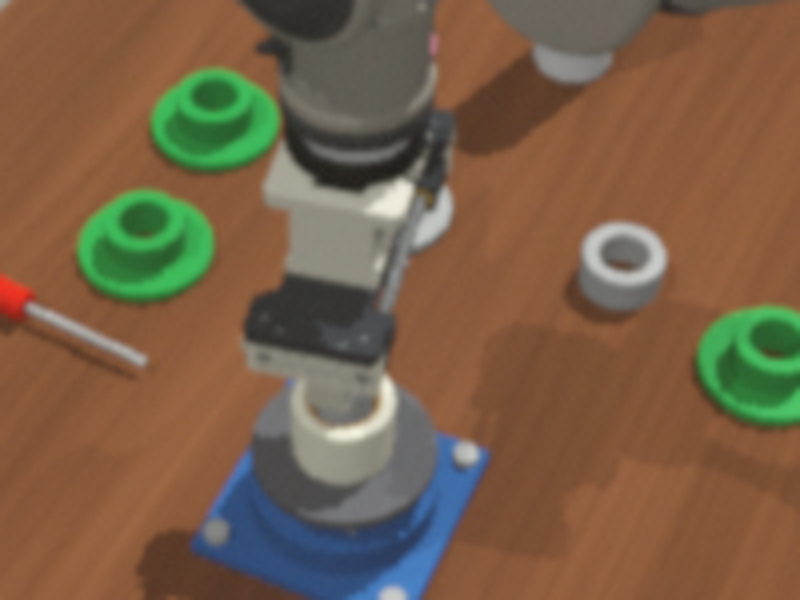

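```bash
python3 - <<'E'
from h import *
from scipy.spatial.transform import Rotation as R
s=observe(); T=s['tool_pos']; Q=R.from_euler('xyz',s['tool_rot']).as_matrix()
for dz in (0,-.028,-.066):
  for k in(-.046,-.065):
   for x in (-.0095,.0095):
    p=T+Q@np.array([x,k,dz]); print(dz,k,x,((proj('side',p)-[190,140])*4).round())
print(s['tool_pos'],s['time'])
E
```

```text
0 -0.046 -0.0095 [342. 434.]
0 -0.046 0.0095 [311. 428.]
0 -0.065 -0.0095 [334. 460.]
0 -0.065 0.0095 [302. 453.]
-0.028 -0.046 -0.0095 [343. 405.]
-0.028 -0.046 0.0095 [311. 399.]
-0.028 -0.065 -0.0095 [334. 431.]
-0.028 -0.065 0.0095 [302. 424.]
-0.066 -0.046 -0.0095 [343. 364.]
-0.066 -0.046 0.0095 [310. 357.]
-0.066 -0.065 -0.0095 [335. 390.]
-0.066 -0.065 0.0095 [301. 383.]
[0.50831982 0.00528751 0.1421104 ] 2.5
```

Scene and wrist both suggest the visible fingertips sit about 28 mm above the stated TCP. I'll calibrate by touching the post tip, whose height is known, with shut fingers.

>>> step_arm([
  [0, 0, 0, 2, 0, 0, 0],
  [0, 0, 0, 2, 0, 0, 0],
  [0, 0, 0, 2, 0, 0, 0],
  [0, 0, 0, 2, 0, 0, 0],
  [0, 0, 0, 2, 0, 0, 0],
], grip_force=5)

```text
time: 2.92
tool_pos: [0.5085, 0.0063, 0.1621]
tool_rot: [3.141, -0.0, 0.228]
contact_force: [-0.1, -0.4, 0.3]
opening: 0.0633
grip_force: 0.0
```

>>> step_arm([
  [0, 0, 0, 0, 0, 0, 0],
  [0, 0, 0, 0, 0, 0, 0],
  [0, 0, 0, -0.3, 0, 0, 0],
  [0, 0, 0, -0.7, 0, 0, 0],
  [0, 0, 0, -1, 0, 0, 0],
])

```text
time: 3.33
tool_pos: [0.5084, 0.0066, 0.1512]
tool_rot: [-3.141, 0.001, 0.228]
contact_force: [-0.9, 1.0, 0.2]
opening: 0.03
grip_force: 0.0
```

>>> step_arm([
  [0, 0, 0, -0.2, 0, 0, 0],
  [0, 0, 0, -0.4, 0, 0, 0],
  [0, 0, 0, -0.6, 0, 0, 0],
  [0, 0, 0, -0.6, 0, 0, 0],
])

```text
time: 3.67
tool_pos: [0.5083, 0.0066, 0.1455]
tool_rot: [-3.141, 0.001, 0.228]
contact_force: [0.6, -0.3, -0.6]
opening: 0.0035
grip_force: 0.0
```

>>> step_arm([
  [0, 0, 0, -0.2, 0, 0, 0],
  [0, 0, 0, -0.4, 0, 0, 0],
  [0, 0, 0, -0.6, 0, 0, 0],
])

```text
time: 3.92
tool_pos: [0.5086, 0.0065, 0.1398]
tool_rot: [3.141, -0.0, 0.228]
contact_force: [-0.2, 0.4, -0.6]
opening: 0.0004
grip_force: 0.0
```

```bash
python3 - <<'E'
from h import *
a=read_camera('scene'); b=read_camera('side')
cr=lambda i,x,y:cv2.resize(i[y:y+90,x:x+65,::-1],None,fx=6,fy=6,interpolation=cv2.INTER_CUBIC)
cv2.imwrite('pics/e.png',np.hstack([cr(a,275,150),cr(b,245,180)]))
s=observe();print(s['tool_pos'],s['contact_force'],(proj('scene',s['tool_pos'])-[275,150])*6,(proj('side',s['tool_pos'])-[245,180])*6)
E
```

```text
[0.50834952 0.00656352 0.13957796] [-0.07860618  0.41648762  0.18338167] [178.99709788 315.44172119] [187.37684934 323.60431482]
```

View pics/e.png

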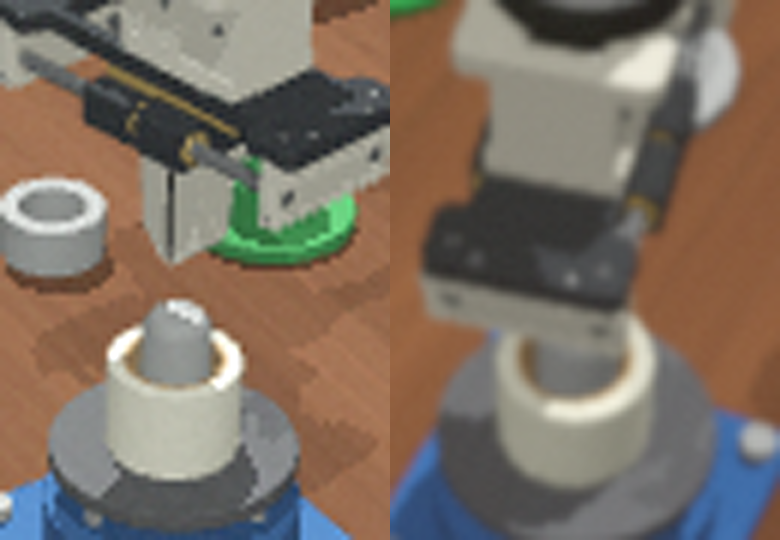

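The shut fingers end at crop (180,258) and the post tip is at (178,305), so there is a real gap of about 30 mm. Continuing the touch down.

>>> step_arm([
  [0, 0, 0, -0.4, 0, 0, 0],
  [0, 0, 0, -0.8, 0, 0, 0],
  [0, 0, 0, -1.2, 0, 0, 0],
  [0, 0, 0, -1.5, 0, 0, 0],
  [0, 0, 0, -1.5, 0, 0, 0],
])

```text
time: 4.43
tool_pos: [0.508, 0.0066, 0.1241]
tool_rot: [-3.141, 0.001, 0.228]
contact_force: [-0.1, -0.5, -1.2]
opening: 0.0005
grip_force: 0.0
```

>>> step_arm([
  [0, 0, 0, -0.1, 0, 0, 0],
  [0, 0, 0, -0.2, 0, 0, 0],
  [0, 0, 0, -0.3, 0, 0, 0],
  [0, 0, 0, -0.4, 0, 0, 0],
])

```text
time: 4.77
tool_pos: [0.5087, 0.0065, 0.121]
tool_rot: [3.141, -0.0, 0.228]
contact_force: [-0.1, -0.2, 0.1]
opening: 0.0005
grip_force: 0.0
```

>>> step_arm([
  [0, 0, 0, -0.1, 0, 0, 0],
  [0, 0, 0, -0.2, 0, 0, 0],
  [0, 0, 0, -0.3, 0, 0, 0],
  [0, 0, 0, -0.4, 0, 0, 0],
])

```text
time: 5.1
tool_pos: [0.5086, 0.0066, 0.1169]
tool_rot: [3.141, -0.0, 0.228]
contact_force: [-0.2, -0.0, -0.0]
opening: 0.0004
grip_force: 0.0
```

>>> step_arm([
  [0, 0, 0, -0.1, 0, 0, 0],
  [0, 0, 0, -0.2, 0, 0, 0],
  [0, 0, 0, -0.3, 0, 0, 0],
])

```text
time: 5.35
tool_pos: [0.5086, 0.0065, 0.1138]
tool_rot: [3.141, -0.0, 0.228]
contact_force: [0.9, -0.8, -0.8]
opening: 0.0004
grip_force: 0.0
```

>>> step_arm([
  [0, 0, 0, -0.1, 0, 0, 0],
  [0, 0, 0, -0.2, 0, 0, 0],
  [0, 0, 0, -0.2, 0, 0, 0],
])

```text
time: 5.6
tool_pos: [0.5085, 0.0065, 0.1117]
tool_rot: [3.142, 0.0, 0.228]
contact_force: [-0.1, -0.3, -0.9]
opening: 0.0002
grip_force: 0.0
```

>>> step_arm([
  [0, 0, 0, -0.1, 0, 0, 0],
  [0, 0, 0, -0.2, 0, 0, 0],
  [0, 0, 0, -0.2, 0, 0, 0],
])

```text
time: 5.85
tool_pos: [0.5084, 0.0065, 0.1097]
tool_rot: [-3.142, 0.0, 0.228]
contact_force: [-0.7, -0.1, 0.4]
opening: 0.0004
grip_force: 0.0
```

>>> step_arm([
  [0, 0, 0, -0.1, 0, 0, 0],
  [0, 0, 0, -0.2, 0, 0, 0],
  [0, 0, 0, -0.2, 0, 0, 0],
])

```text
time: 6.1
tool_pos: [0.5085, 0.0066, 0.1077]
tool_rot: [-3.142, 0.0, 0.228]
contact_force: [0.9, 0.9, 0.5]
opening: 0.0007
grip_force: 0.0
```

>>> step_arm([
  [0, 0, 0, -0.1, 0, 0, 0],
  [0, 0, 0, -0.2, 0, 0, 0],
  [0, 0, 0, -0.2, 0, 0, 0],
])

```text
time: 6.35
tool_pos: [0.5087, 0.0065, 0.1074]
tool_rot: [3.141, -0.001, 0.228]
contact_force: [-4.4, 0.1, 11.7]
opening: 0.001
grip_force: 6.2
```

```bash
python3 - <<'E'
from h import *
a=read_camera('scene'); 
for x in (302,304,306): print([int(v) for v in a[185:215,x].mean(1)])
print(a[185:215,304].tolist())
s=observe();print(s['tool_pos'],s['contact_force'],s['joint_efforts'].round(1))
E
```

```text
[47, 45, 51, 103, 126, 126, 126, 126, 126, 98, 97, 99, 100, 97, 101, 100, 100, 73, 127, 158, 156, 151, 143, 143, 142, 142, 141, 141, 142, 155]
[49, 48, 47, 49, 74, 147, 149, 149, 149, 145, 149, 149, 148, 147, 147, 152, 150, 150, 149, 157, 163, 154, 148, 147, 144, 147, 145, 144, 145, 141]
[101, 99, 121, 62, 148, 147, 148, 150, 150, 150, 148, 147, 148, 148, 164, 164, 164, 143, 119, 127, 160, 148, 144, 142, 144, 144, 145, 144, 144, 162]
[[48, 49, 50], [48, 50, 48], [45, 48, 49], [47, 50, 51], [73, 76, 75], [151, 151, 139], [154, 153, 142], [154, 153, 141], [153, 153, 142], [149, 149, 137], [153, 153, 141], [154, 153, 142], [152, 152, 140], [151, 152, 140], [151, 151, 139], [156, 156, 144], [154, 153, 143], [154, 155, 141], [153, 153, 142], [156, 159, 157], [161, 166, 163], [153, 156, 154], [148, 150, 148], [146, 149, 146], [143, 146, 143], [147, 149, 146], [145, 147, 144], [144, 147, 143], [144, 147, 145], [157, 145, 122]]
[0.50868834 0.00653973 0.10742112] [-4.30739747  1.16345074 11.3359274 ] [ -0.2 -37.3 -20.2   0.1  -1.5  -0. ]
```

Contact came at reported z = 0.107 on a 0.142 tip, so the real fingertips are 34.5 mm above the reported TCP. I'll use tip z = reported z + 0.0345 from here. Now opening and going down around the roll.

>>> step_arm([
  [1, 0, 0, 1.5, 0, 0, 0],
  [1, 0, 0, 3, 0, 0, 0],
  [1, 0, 0, 3, 0, 0, 0],
  [1, 0, 0, 3, 0, 0, 0],
  [1, 0, 0, 3, 0, 0, 0],
])

```text
time: 6.82
tool_pos: [0.5082, 0.0066, 0.1353]
tool_rot: [-3.141, 0.001, 0.228]
contact_force: [0.5, -0.4, -1.0]
opening: 0.0293
grip_force: 0.0
```

>>> step_arm([
  [1, 0, 0, 0, 0, 0, 0],
  [1, 0, 0, 0, 0, 0, 0],
  [1, 0, 0, 0, 0, 0, 0],
  [1, 0, 0, 0, 0, 0, 0],
  [1, 0, 0, 0, 0, 0, 0],
])

```text
time: 7.23
tool_pos: [0.5085, 0.0066, 0.1357]
tool_rot: [-3.142, 0.0, 0.228]
contact_force: [0.5, -0.9, 0.5]
opening: 0.0625
grip_force: 0.0
```

>>> step_arm([
  [1, 0, 0, 0, 0, 0, 0],
  [1, 0, 0, -1.5, 0, 0, 0],
  [1, 0, 0, -3, 0, 0, 0],
  [1, 0, 0, -4, 0, 0, 0],
])

```text
time: 7.57
tool_pos: [0.5082, 0.0066, 0.0949]
tool_rot: [-3.141, 0.001, 0.228]
contact_force: [-0.7, 0.6, 0.4]
opening: 0.0886
grip_force: 0.0
```

>>> step_arm([
  [1, 0, 0, -1, 0, 0, 0],
  [1, 0, 0, -2, 0, 0, 0],
  [1, 0, 0, -3, 0, 0, 0],
  [1, 0, 0, -3.8, 0, 0, 0],
  [1, 0, 0, -4.3, 0, 0, 0],
])

```text
time: 7.98
tool_pos: [0.5082, 0.0066, 0.0518]
tool_rot: [-3.141, 0.001, 0.228]
contact_force: [0.5, 0.3, 1.2]
opening: 0.0916
grip_force: 0.0
```

>>> step_arm([
  [0.3, 0, 0, 0, 0, 0, 0],
  [0.3, 0, 0, 0, 0, 0, 0],
  [0.3, 0, 0, 0, 0, 0, 0],
  [0.3, 0, 0, 0, 0, 0, 0],
  [0.3, 0, 0, 0, 0, 0, 0],
], grip_force=15)

```text
time: 8.4
tool_pos: [0.509, 0.0065, 0.0535]
tool_rot: [3.141, -0.001, 0.228]
contact_force: [0.5, -0.1, 1.1]
opening: 0.0648
grip_force: 15.0
```

>>> step_arm([
  [0.3, 0, 0, 0, 0, 0, 0],
  [0.3, 0, 0, 0, 0, 0, 0],
])

```text
time: 8.57
tool_pos: [0.509, 0.0065, 0.0534]
tool_rot: [3.141, -0.001, 0.228]
contact_force: [0.3, 0.1, 2.5]
opening: 0.0647
grip_force: 15.0
```

>>> step_arm([
  [0.3, 0, 0, 1, 0, 0, 0],
  [0.3, 0, 0, 3, 0, 0, 0],
  [0.3, 0, 0, 5.5, 0, 0, 0],
  [0.3, 0, 0, 8, 0, 0, 0],
  [0.3, 0, 0, 10, 0, 0, 0],
])

```text
time: 8.98
tool_pos: [0.5087, 0.0066, 0.1552]
tool_rot: [3.141, -0.001, 0.228]
contact_force: [0.6, 0.5, -0.8]
opening: 0.0648
grip_force: 15.0
```

>>> step_arm([
  [0.3, 0, 0.5, 1, 0, 0, 0],
  [0.3, -0.5, 4, 1, 0, 0, 0],
  [0.3, -1, 8, 1, 0, 0, 0],
  [0.3, -1.5, 12, 1, 0, 0, 0],
  [0.3, -2, 15.5, 1, 0, 0, 0],
])

```text
time: 9.4
tool_pos: [0.4878, 0.1634, 0.1636]
tool_rot: [-3.141, -0.0, 0.227]
contact_force: [1.6, -0.5, -2.2]
opening: 0.0649
grip_force: 15.0
```

>>> step_arm([
  [0.3, -0.5, 4, 0, 0, 0, 0],
  [0.3, -1, 8, 0, 0, 0, 0],
  [0.3, -1.5, 12, -2, 0, 0, 0],
  [0.3, -2, 14.5, -4, 0, 0, 0],
  [0.3, -2.4, 15.5, -6, 0, 0, 0],
])

```text
time: 9.82
tool_pos: [0.4635, 0.3205, 0.1028]
tool_rot: [-3.14, -0.001, 0.231]
contact_force: [-0.4, -0.3, -1.2]
opening: 0.0648
grip_force: 15.0
```

```bash
python3 - <<'E'
from h import *
a=read_camera('scene'); b=read_camera('side')
cr=lambda i,x,y:cv2.resize(i[y:y+140,x:x+130,::-1],None,fx=3,fy=3,interpolation=cv2.INTER_CUBIC)
cv2.imwrite('pics/f.png',np.hstack([cr(a,310,210),cr(b,170,270)]))
s=observe();print(s['tool_pos'],s['contact_force'],s['opening'])
for p in ((.465,.317,.005),):print((proj('scene',np.array(p))-[310,210])*3,(proj('side',np.array(p))-[170,270])*3)
p=s['tool_pos']+[0,0,.0345-.018];print((proj('scene',p)-[310,210])*3,(proj('side',p)-[170,270])*3)
E
```

```text
[0.46121567 0.31736626 0.10000481] [-0.25300589 -0.11770418 -1.24058927] 0.06439848375794542
[216.08976085 276.16381556] [174.64544732 317.259708  ]
[235.3448876  173.38340477] [168.04442921 257.07955261]
```

View pics/f.png

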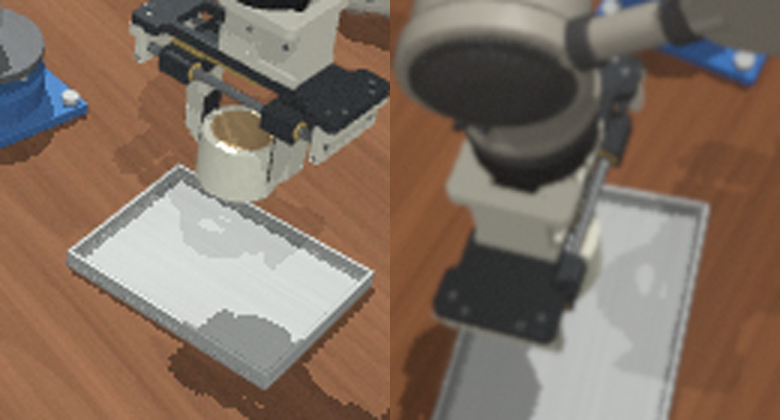

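The roll is held, its bottom at (235,190), above the tray centre (216,276). Lowering.

>>> step_arm([
  [0.3, 0, 0, -2, 0, 0, 0],
  [0.3, 0, 0, -4.5, 0, 0, 0],
  [0.3, 0, 0, -7, 0, 0, 0],
  [0.3, 0, 0, -8.5, 0, 0, 0],
  [0.3, 0, 0, -9.5, 0, 0, 0],
])

```text
time: 10.33
tool_pos: [0.4647, 0.3152, 0.0075]
tool_rot: [3.141, 0.001, 0.227]
contact_force: [-0.6, 0.1, -0.6]
opening: 0.0646
grip_force: 15.0
```

>>> step_arm([
  [0.3, 0, 0, -0.3, 0, 0, 0],
  [0.3, 0, 0, -0.6, 0, 0, 0],
  [0.3, 0, 0, -0.9, 0, 0, 0],
])

```text
time: 10.58
tool_pos: [0.4658, 0.3167, 0.0002]
tool_rot: [-3.141, -0.002, 0.227]
contact_force: [0.9, -0.8, -1.9]
opening: 0.0646
grip_force: 15.0
```

>>> step_arm([
  [0.3, 0, 0, -0.2, 0, 0, 0],
  [0.3, 0, 0, -0.4, 0, 0, 0],
  [0.3, 0, 0, -0.6, 0, 0, 0],
])

```text
time: 10.83
tool_pos: [0.465, 0.3167, -0.0066]
tool_rot: [-3.141, -0.001, 0.228]
contact_force: [0.3, 0.1, -1.0]
opening: 0.0649
grip_force: 15.0
```

>>> step_arm([
  [0.3, 0, 0, -0.2, 0, 0, 0],
  [0.3, 0, 0, -0.4, 0, 0, 0],
  [0.3, 0, 0, -0.5, 0, 0, 0],
])

```text
time: 11.08
tool_pos: [0.4645, 0.3165, -0.0123]
tool_rot: [3.141, 0.0, 0.228]
contact_force: [0.3, 0.5, -0.9]
opening: 0.065
grip_force: 15.0
```

>>> step_arm([
  [0.3, 0, 0, -0.1, 0, 0, 0],
  [0.3, 0, 0, -0.2, 0, 0, 0],
])

```text
time: 11.25
tool_pos: [0.4645, 0.3166, -0.0127]
tool_rot: [3.141, -0.0, 0.228]
contact_force: [-7.7, -3.9, 20.7]
opening: 0.0643
grip_force: 15.0
```

Roll on the tray floor. Releasing and lifting straight up.

>>> step_arm([
  [0.3, 0, 0, 0.1, 0, 0, 0],
  [1, 0, 0, 0.2, 0, 0, 0],
  [1, 0, 0, 0.2, 0, 0, 0],
  [1, 0, 0, 0.2, 0, 0, 0],
  [1, 0, 0, 0.2, 0, 0, 0],
])

```text
time: 11.67
tool_pos: [0.4646, 0.3166, -0.0121]
tool_rot: [3.142, 0.0, 0.228]
contact_force: [0.1, 0.6, -0.2]
opening: 0.0868
grip_force: 0.0
```

>>> step_arm([
  [1, 0, 0, 2, 0, 0, 0],
  [1, 0, 0, 6, 0, 0, 0],
  [1, 0, 0, 10, 0, 0, 0],
  [1, 0, 0, 14, 0, 0, 0],
  [1, 0, -2, 18, 0, 0, 0],
])

```text
time: 12.08
tool_pos: [0.4645, 0.2998, 0.1674]
tool_rot: [-3.14, -0.001, 0.23]
contact_force: [1.5, -0.3, -0.1]
opening: 0.0918
grip_force: 0.0
```

>>> step_arm([
  [1, 1, -4, 0, 0, 0, 0],
  [1, 2, -8, 0, 0, 0, 0],
  [1, 3, -12, 0, 0, 0, 0],
  [1, 4, -16, 0, 0, 0, 0],
  [1, 4.5, -20, 0, 0, 0, 0],
])

```text
time: 12.5
tool_pos: [0.5102, 0.096, 0.1653]
tool_rot: [3.141, -0.001, 0.228]
contact_force: [0.6, -0.9, 0.2]
opening: 0.092
grip_force: 0.0
```

>>> step_arm([
  [1, 1, -4, 0, 0, 0, 0],
  [1, 2, -8, 0, 0, 0, 0],
  [1, 3, -12, 0, 0, 0, 0],
  [1, 4, -16, 0, 0, 0, 0],
  [1, 5, -20, 0, 0, 0, 0],
])

```text
time: 12.92
tool_pos: [0.5597, -0.1042, 0.1651]
tool_rot: [-3.142, -0.0, 0.228]
contact_force: [0.6, 1.0, 0.1]
opening: 0.092
grip_force: 0.0
```

```bash
python3 - <<'E'
from h import *
s=observe();print(s['tool_pos'],s['tool_rot'],s['opening'])
im=read_camera('scene').astype(int)
# cream: roll in tray region
r,g,b=im[...,0],im[...,1],im[...,2]
m=(r>150)&(r-b>18)&(r-b<80)&(abs(r-g)<25)
m[:240]=0; m[340:]=0; m[:,:330]=0; m[:,440:]=0
y,x=np.nonzero(m);print(len(x),x.min(),x.max(),y.min(),y.max())
for p in ((.465,.317,.029),(.465,.317,.005),(.465,.317,.053)):print(proj('scene',np.array(p)))
E
```

```text
[ 0.55965104 -0.10415406  0.16514841] [-3.14155955e+00 -1.84716196e-05  2.27636382e-01] 0.09197206708653574
105 358 414 264 296
[383.08086034 295.04331519]
[382.02992028 302.05460519]
[384.15370537 287.88588736]
```

>>> step_arm([
  [1, 1.2, -4, 0, 0, 0, 0],
  [1, 2.4, -8, 0, 0, 0, 0],
  [1, 3.6, -12, -2, 0, 0, 0],
  [1, 4.5, -14.6, -5, 0, 0, 0],
  [1, 4.5, -14.6, -8, 0, 0, 0],
])

```text
time: 13.38
tool_pos: [0.6063, -0.2542, 0.0851]
tool_rot: [3.136, -0.004, 0.224]
contact_force: [0.1, -0.3, 0.1]
opening: 0.0915
grip_force: 0.0
```

```bash
python3 - <<'E'
from h import *
s=observe();print(s['tool_pos'],s['tool_rot'])
m=camera_model('wrist')
snap('wrist','w2.png',None,1.4)
for p in ((.605,-.25,.036),(.605,-.25,.01)): print(proj('wrist',np.array(p))*1.4)
im=cv2.imread('pics/w2.png');g=cv2.cvtColor(im,cv2.COLOR_BGR2HSV)
mk=((g[...,1]<40)&(g[...,2]>120)).astype(np.uint8)
n,l,st,c=cv2.connectedComponentsWithStats(mk)
for i in np.argsort(-st[:,4])[:8]: print(st[i],c[i].round())
E
```

```text
[ 0.60631888 -0.25417945  0.08507051] [ 3.13644438 -0.00353186  0.22352065]
[393.76695104 307.67630404]
[393.61785816 294.91362452]
[     0      0    784    588 402200] [392. 278.]
[    0   540   541    48 24204] [271. 565.]
[  298   209   167   163 18372] [381. 289.]
[  611   120   173   169 10025] [701. 212.]
[ 524  348   89   47 2022] [566. 375.]
[ 167  348   89   47 1952] [214. 375.]
[ 18 264  36  28 734] [ 34. 277.]
[565 441  24  39 255] [573. 467.]
```

View pics/w2.png

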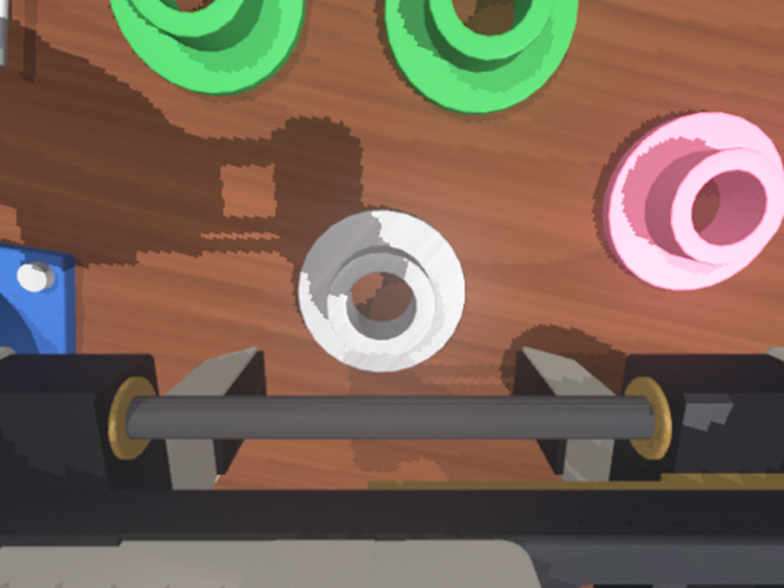

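The view shows the flanged collar, its boss at (382,305), between the fingers, about 4 mm off toward +y. Descending with a small correction.

>>> step_arm([
  [1, 0, 0.3, -3, 0, 0, 0],
  [1, 0, 0.3, -6, 0, 0, 0],
  [1, 0, 0.3, -8, 0, 0, 0],
  [1, 0, 0.3, -9.5, 0, 0, 0],
  [1, 0, 0.3, -10.2, 0, 0, 0],
])

```text
time: 13.85
tool_pos: [0.6033, -0.2433, -0.0188]
tool_rot: [-3.139, 0.003, 0.229]
contact_force: [0.6, 0.6, -0.3]
opening: 0.0918
grip_force: 0.0
```

>>> step_arm([
  [1, 0, 0, -0.2, 0, 0, 0],
  [1, 0, 0, -0.4, 0, 0, 0],
  [1, 0, 0, -0.4, 0, 0, 0],
])

```text
time: 14.1
tool_pos: [0.6052, -0.2451, -0.0197]
tool_rot: [3.14, -0.001, 0.228]
contact_force: [-0.1, 0.2, 0.9]
opening: 0.0918
grip_force: 0.0
```

>>> step_arm([
  [0.2, 0, 0, 0, 0, 0, 0],
  [0.2, 0, 0, 0, 0, 0, 0],
  [0.2, 0, 0, 0, 0, 0, 0],
  [0.2, 0, 0, 0, 0, 0, 0],
  [0.2, 0, 0, 0, 0, 0, 0],
], grip_force=20)

```text
time: 14.52
tool_pos: [0.605, -0.2457, -0.0203]
tool_rot: [3.14, -0.001, 0.228]
contact_force: [0.4, -3.0, -0.4]
opening: 0.0628
grip_force: 1.1
```

>>> step_arm([
  [0.2, 0, 0, 0, 0, 0, 0],
  [0.2, 0, 0, 0, 0, 0, 0],
])

```text
time: 14.68
tool_pos: [0.6051, -0.2458, -0.0203]
tool_rot: [3.14, -0.001, 0.228]
contact_force: [-0.7, -2.7, 2.5]
opening: 0.0589
grip_force: 20.0
```

>>> step_arm([
  [0.2, 0, 0, 1, 0, 0, 0],
  [0.2, 0, 0, 4, 0, 0, 0],
  [0.2, 0, 0, 8, 0, 0, 0],
  [0.2, 0, 0, 12, 0, 0, 0],
  [0.2, 0, 0, 16, 0, 0, 0],
])

```text
time: 15.1
tool_pos: [0.6035, -0.2441, 0.1405]
tool_rot: [-3.139, 0.002, 0.228]
contact_force: [0.8, -0.4, -2.7]
opening: 0.0593
grip_force: 20.0
```

>>> step_arm([
  [0.2, 0, 0, 0, 0, 0, 0],
  [0.2, 0, 0, 0, 0, 0, 0],
  [0.2, 0, 0, 0, 0, 0, 0],
])

```text
time: 15.35
tool_pos: [0.6035, -0.2442, 0.138]
tool_rot: [-3.139, 0.002, 0.228]
contact_force: [-0.5, -0.4, -5.2]
opening: 0.0588
grip_force: 20.0
```

```bash
cat > look.py <<'E'
from h import *
from scipy.spatial.transform import Rotation as R
import sys
s=observe();T=s['tool_pos'];Q=R.from_euler('xyz',s['tool_rot']).as_matrix();print(T,s['tool_rot'],s['opening'],s['contact_force'])
m=camera_model('wrist');im=read_camera('wrist');g=cv2.cvtColor(im,cv2.COLOR_RGB2HSV)
cv2.imwrite('pics/'+sys.argv[1],im[:,:,::-1])
mk=(g[...,1]<45)&(g[...,2]>90)
# lower face circle radius r at h from tip
for c in range(220,341,20):
    ys=np.nonzero(mk[:330,c])[0]; print(c,ys[:1],end=' ')
print()
if len(sys.argv)>2:
  r,h=float(sys.argv[2]),float(sys.argv[3])  # circle at world z = tip - h
  for dx in (-.005,0,.005):
    P=[proj('wrist',T+[0,0,.0345-h]+Q@np.array([dx+r*np.cos(a),r*np.sin(a),0])) for a in np.linspace(-1,1,41)]
    P=np.array(P);o=np.argsort(P[:,0]);print(dx,np.interp(range(220,341,20),P[o,0],P[o,1]).round(1))
E
python3 look.py w3.png .05 .0045
```

```text
[ 0.60345274 -0.2442291   0.13797471] [-3.13942089e+00  2.29694626e-03  2.28012204e-01] 0.05882376475331737 [-0.51977212 -0.40189241 -5.17915953]
220 [184] 240 [173] 260 [167] 280 [165] 300 [168] 320 [175] 340 [188] 
-0.005 [198.3 186.7 180.4 178.4 180.3 186.5 198. ]
0 [188.1 176.4 170.2 168.2 170.1 176.2 187.7]
0.005 [177.6 166.  159.8 157.8 159.7 165.8 177.3]
```

The held collar's flange front edge fits dx ≈ +1.5 mm, symmetric about column 278, so it's well centred. To the post.

>>> step_arm([
  [0.2, -1.4, 3.7, 1, 0, 0, 0],
  [0.2, -2.8, 7.4, 2, 0, 0, 0],
  [0.2, -4.2, 11, 2, 0, 0, 0],
  [0.2, -5.6, 14.5, 2, 0, 0, 0],
  [0.2, -6.6, 17.5, 2, 0, 0, 0],
])

```text
time: 15.82
tool_pos: [0.5356, -0.0675, 0.1569]
tool_rot: [-3.138, 0.005, 0.228]
contact_force: [0.8, -0.3, -3.3]
opening: 0.0593
grip_force: 20.0
```

>>> step_arm([
  [0.2, -1.5, 4, 0, 0, 0, 0],
  [0.2, -2.6, 6.5, 0, 0, 0, 0],
  [0.2, -2.9, 7.5, 0, 0, 0, 0],
  [0.2, -2.9, 7.5, 0, 0, 0, 0],
  [0.2, -2.9, 7.5, 0, 0, 0, 0],
])

```text
time: 16.23
tool_pos: [0.5091, 0.005, 0.1581]
tool_rot: [-3.141, 0.002, 0.229]
contact_force: [-0.2, -0.4, -3.1]
opening: 0.0594
grip_force: 20.0
```

>>> step_arm([
  [0.2, -0.1, 0, -1, 0, 0, 0],
  [0.2, -0.1, 0, -2, 0, 0, 0],
  [0.2, -0.1, 0, -3, 0, 0, 0],
  [0.2, -0.1, 0, -3.3, 0, 0, 0],
  [0.2, -0.1, 0, -3.3, 0, 0, 0],
])

```text
time: 16.65
tool_pos: [0.5078, 0.0044, 0.1246]
tool_rot: [-3.141, 0.003, 0.227]
contact_force: [0.7, -0.3, -3.4]
opening: 0.059
grip_force: 20.0
```

>>> step_arm([
  [0.2, 0, 0, -0.2, 0, 0, 0],
  [0.2, 0, 0, -0.4, 0, 0, 0],
  [0.2, 0, 0, -0.6, 0, 0, 0],
])

```text
time: 16.9
tool_pos: [0.5089, 0.0048, 0.1204]
tool_rot: [3.141, -0.001, 0.228]
contact_force: [0.2, 0.2, -3.7]
opening: 0.0591
grip_force: 20.0
```

>>> step_arm([
  [0.2, 0, 0, -0.2, 0, 0, 0],
  [0.2, 0, 0, -0.4, 0, 0, 0],
  [0.2, 0, 0, -0.6, 0, 0, 0],
])

```text
time: 17.15
tool_pos: [0.5086, 0.0049, 0.1142]
tool_rot: [3.141, -0.0, 0.228]
contact_force: [-0.4, -0.0, -3.3]
opening: 0.0592
grip_force: 20.0
```

It's past the taper without contact force. Lowering on.

>>> step_arm([
  [0.2, 0, 0, -0.4, 0, 0, 0],
  [0.2, 0, 0, -0.8, 0, 0, 0],
  [0.2, 0, 0, -1.2, 0, 0, 0],
  [0.2, 0, 0, -1.6, 0, 0, 0],
  [0.2, 0, 0, -2, 0, 0, 0],
])

```text
time: 17.57
tool_pos: [0.5085, 0.0049, 0.0937]
tool_rot: [3.142, 0.0, 0.228]
contact_force: [0.5, 0.1, -3.3]
opening: 0.0591
grip_force: 20.0
```

>>> step_arm([
  [0.2, 0, 0, -0.7, 0, 0, 0],
  [0.2, 0, 0, -1.4, 0, 0, 0],
  [0.2, 0, 0, -2.1, 0, 0, 0],
  [0.2, 0, 0, -2.8, 0, 0, 0],
  [0.2, 0, 0, -3.4, 0, 0, 0],
])

```text
time: 17.98
tool_pos: [0.5083, 0.0049, 0.0592]
tool_rot: [-3.141, 0.001, 0.228]
contact_force: [0.1, 0.7, -2.8]
opening: 0.0586
grip_force: 20.0
```

>>> step_arm([
  [0.2, 0, 0, -0.2, 0, 0, 0],
  [0.2, 0, 0, -0.4, 0, 0, 0],
  [0.2, 0, 0, -0.6, 0, 0, 0],
])

```text
time: 18.23
tool_pos: [0.5088, 0.0049, 0.0541]
tool_rot: [3.141, -0.0, 0.228]
contact_force: [-0.6, 0.3, -3.5]
opening: 0.0589
grip_force: 20.0
```

Bottom is now about 0.074; a few mm more.

>>> step_arm([
  [0.2, 0, 0, -0.1, 0, 0, 0],
  [0.2, 0, 0, -0.2, 0, 0, 0],
  [0.2, 0, 0, -0.3, 0, 0, 0],
])

```text
time: 18.48
tool_pos: [0.5088, 0.0049, 0.0514]
tool_rot: [3.141, -0.001, 0.228]
contact_force: [-0.4, 0.2, -3.9]
opening: 0.0588
grip_force: 20.0
```

>>> step_arm([
  [0.2, 0, 0, -0.1, 0, 0, 0],
  [0.2, 0, 0, -0.1, 0, 0, 0],
])

```text
time: 18.65
tool_pos: [0.5085, 0.0049, 0.0501]
tool_rot: [3.142, 0.0, 0.228]
contact_force: [0.6, -0.7, -2.9]
opening: 0.0589
grip_force: 20.0
```

>>> step_arm([
  [0.2, 0, 0, -0.1, 0, 0, 0],
  [0.2, 0, 0, -0.1, 0, 0, 0],
])

```text
time: 18.82
tool_pos: [0.5087, 0.0049, 0.0496]
tool_rot: [3.141, -0.0, 0.228]
contact_force: [-1.8, 1.1, 0.2]
opening: 0.0591
grip_force: 20.0
```

>>> step_arm([
  [0.2, 0, 0, -0.1, 0, 0, 0],
  [0.2, 0, 0, -0.1, 0, 0, 0],
])

```text
time: 18.98
tool_pos: [0.5087, 0.0049, 0.0491]
tool_rot: [3.141, -0.001, 0.228]
contact_force: [-3.1, 0.7, 4.8]
opening: 0.0594
grip_force: 20.0
```

Seated. Release, rise, head for the plain collar.

>>> step_arm([
  [0.9, 0, 0, 0.1, 0, 0, 0],
  [0.9, 0, 0, 0.1, 0, 0, 0],
  [0.9, 0, 0, 0.1, 0, 0, 0],
  [0.9, 0, 0, 0.1, 0, 0, 0],
  [0.9, 0, 0, 0.1, 0, 0, 0],
])

```text
time: 19.4
tool_pos: [0.5087, 0.0049, 0.0492]
tool_rot: [3.141, -0.0, 0.228]
contact_force: [0.4, -0.1, 0.1]
opening: 0.0818
grip_force: 0.0
```

>>> step_arm([
  [0.9, 0, 0, 1, 0, 0, 0],
  [0.9, 0, 0, 4, 0, 0, 0],
  [0.9, 0, 0, 8, 0, 0, 0],
  [0.9, 0, 0, 11, 0, 0, 0],
  [0.9, -0.5, -1, 13, 0, 0, 0],
])

```text
time: 19.82
tool_pos: [0.5053, -0.0043, 0.1834]
tool_rot: [3.14, -0.005, 0.229]
contact_force: [0.6, -0.5, 0.0]
opening: 0.0829
grip_force: 0.0
```

>>> step_arm([
  [0.9, -1.2, -3.9, 0, 0, 0, 0],
  [0.9, -2.4, -7.8, 0, 0, 0, 0],
  [0.9, -3.6, -11.7, 0, 0, 0, 0],
  [0.9, -4.8, -15.6, 0, 0, 0, 0],
  [0.9, -6, -19.3, 0, 0, 0, 0],
])

```text
time: 20.23
tool_pos: [0.4428, -0.1999, 0.1802]
tool_rot: [3.141, -0.001, 0.228]
contact_force: [1.1, 0.8, 1.0]
opening: 0.0827
grip_force: 0.0
```

>>> step_arm([
  [0.9, -1, -3.5, -2, 0, 0, 0],
  [0.9, -2.1, -6.9, -4, 0, 0, 0],
  [0.9, -2.1, -6.9, -7, 0, 0, 0],
  [0.9, -2.1, -6.9, -9, 0, 0, 0],
  [0.9, -2.1, -6.9, -9, 0, 0, 0],
])

```text
time: 20.65
tool_pos: [0.42, -0.2661, 0.0861]
tool_rot: [-3.136, 0.004, 0.226]
contact_force: [-1.4, 1.2, 0.3]
opening: 0.0826
grip_force: 0.0
```

```bash
python3 - <<'E'
from h import *
s=observe();print(s['tool_pos'],s['tool_rot'],s['opening'])
p=np.array([.4223,-.268,.03]);print(proj('wrist',p),proj('wrist',p-[0,0,.03]))
im=read_camera('wrist');cv2.imwrite('pics/w4.png',im[:,:,::-1])
g=cv2.cvtColor(im,cv2.COLOR_RGB2HSV);mk=((g[...,1]<45)&(g[...,2]>100)).astype(np.uint8)
n,l,st,c=cv2.connectedComponentsWithStats(mk)
for i in np.argsort(-st[:,4])[1:7]: print(st[i],c[i].round(),(st[i][:2]+st[i][2:4]/2))
E
```

```text
[ 0.42002728 -0.26605479  0.0860999 ] [-3.13570814  0.0043089   0.22599453] 0.08263076023802816
[282.81138545 216.2808993 ] [282.53939585 206.93520039]
[    0   385   511    35 13261] [205. 402.] [255.5 402.5]
[ 110  285  339   28 8016] [281. 299.] [279.5 299. ]
[ 244  172   77   79 3427] [282. 213.] [282.5 211.5]
[ 534   79   26   74 1351] [549. 118.] [547. 116.]
[ 133  313   35   37 1092] [150. 331.] [150.5 331.5]
[ 365  249   63   34 1091] [393. 268.] [396.5 266. ]
```

The wrist detection (282,212) matches the predicted collar. Descending.

>>> step_arm([
  [0.9, 0, 0, -3, 0, 0, 0],
  [0.9, 0, 0, -6, 0, 0, 0],
  [0.9, 0, 0, -9, 0, 0, 0],
  [0.9, 0, 0, -10.5, 0, 0, 0],
  [0.9, 0, 0, -11.3, 0, 0, 0],
])

```text
time: 21.12
tool_pos: [0.423, -0.2667, -0.024]
tool_rot: [-3.141, 0.0, 0.229]
contact_force: [-0.6, -0.2, -0.1]
opening: 0.0825
grip_force: 0.0
```

>>> step_arm([
  [0.9, 0, 0, -0.2, 0, 0, 0],
  [0.9, 0, 0, -0.4, 0, 0, 0],
  [0.9, 0, 0, -0.4, 0, 0, 0],
])

```text
time: 21.37
tool_pos: [0.4237, -0.2677, -0.0265]
tool_rot: [3.139, -0.002, 0.228]
contact_force: [-0.5, 0.5, -0.2]
opening: 0.0829
grip_force: 0.0
```

>>> step_arm([
  [0.2, 0, 0, 0, 0, 0, 0],
  [0.2, 0, 0, 0, 0, 0, 0],
  [0.2, 0, 0, 0, 0, 0, 0],
  [0.2, 0, 0, 0, 0, 0, 0],
  [0.2, 0, 0, 0, 0, 0, 0],
], grip_force=30)

```text
time: 21.78
tool_pos: [0.4229, -0.2675, -0.0273]
tool_rot: [3.14, -0.001, 0.228]
contact_force: [-0.6, -0.0, 4.4]
opening: 0.0602
grip_force: 30.0
```

>>> step_arm([
  [0.2, 0, 0, 0, 0, 0, 0],
  [0.2, 0, 0, 0, 0, 0, 0],
])

```text
time: 21.95
tool_pos: [0.4229, -0.2674, -0.0273]
tool_rot: [3.141, -0.001, 0.228]
contact_force: [-0.3, -0.1, 6.2]
opening: 0.06
grip_force: 30.0
```

>>> step_arm([
  [0.2, 0, 0, 1, 0, 0, 0],
  [0.2, 0, 0, 4, 0, 0, 0],
  [0.2, 0, 0, 8, 0, 0, 0],
  [0.2, 0, 0, 12, 0, 0, 0],
  [0.2, 0, 0, 16, 0, 0, 0],
])

```text
time: 22.37
tool_pos: [0.4217, -0.2663, 0.1339]
tool_rot: [-3.14, 0.001, 0.228]
contact_force: [1.2, -0.5, -2.5]
opening: 0.0603
grip_force: 30.0
```

>>> step_arm([
  [0.2, 0, 0, 3, 0, 0, 0],
  [0.2, 0, 0, 4, 0, 0, 0],
  [0.2, 0, 0, 4, 0, 0, 0],
  [0.2, 0, 0, 4, 0, 0, 0],
])

```text
time: 22.7
tool_pos: [0.4222, -0.2667, 0.1722]
tool_rot: [-3.141, 0.0, 0.228]
contact_force: [-0.5, 0.1, -3.1]
opening: 0.0596
grip_force: 30.0
```

```bash
sed -i 's/220,341,20/250,311,10/' look.py; python3 look.py w5.png .03 -.0228; python3 look.py w6.png .03 .0072|tail -3
```

```text
[ 0.42219769 -0.26670139  0.17216622] [-3.14145669e+00  1.18282913e-04  2.27856629e-01] 0.059630055653595575 [-0.45243183  0.05228322 -3.11658064]
250 [216] 260 [211] 270 [209] 280 [208] 290 [210] 300 [213] 310 [217] 
-0.005 [241.8 238.  235.7 234.9 235.4 237.4 240.8]
0 [230.5 226.7 224.5 223.7 224.2 226.1 229.6]
0.005 [219.1 215.3 213.  212.2 212.7 214.6 218.1]
-0.005 [224.4 219.8 217.2 216.3 217.2 219.7 224.4]
0 [215.  210.3 207.8 206.9 207.7 210.3 214.9]
0.005 [205.4 200.8 198.2 197.3 198.1 200.7 205.3]
```

Held plain collar is centred (dx ≈ -0.5 mm). To the post, then lower: its bottom is reported z + 0.027, and it seats at about 0.106.

>>> step_arm([
  [0.2, 1.2, 3.9, 0, 0, 0, 0],
  [0.2, 2.4, 7.8, 0, 0, 0, 0],
  [0.2, 3.6, 11.7, 0, 0, 0, 0],
  [0.2, 4.8, 15.6, 0, 0, 0, 0],
  [0.2, 6, 19, 0, 0, 0, 0],
])

```text
time: 23.22
tool_pos: [0.4816, -0.0745, 0.1704]
tool_rot: [-3.139, 0.003, 0.228]
contact_force: [1.3, -0.6, -2.2]
opening: 0.0599
grip_force: 30.0
```

>>> step_arm([
  [0.2, 1.2, 3.7, 0, 0, 0, 0],
  [0.2, 2.2, 6.7, 0, 0, 0, 0],
  [0.2, 2.7, 8.2, 0, 0, 0, 0],
  [0.2, 2.7, 8.2, -1, 0, 0, 0],
  [0.2, 2.7, 8.2, -1.5, 0, 0, 0],
])

```text
time: 23.63
tool_pos: [0.5083, 0.0056, 0.1546]
tool_rot: [-3.141, 0.004, 0.23]
contact_force: [-0.8, -0.0, -2.7]
opening: 0.0598
grip_force: 30.0
```

>>> step_arm([
  [0.2, 0, 0, -1, 0, 0, 0],
  [0.2, 0, 0, -2, 0, 0, 0],
  [0.2, 0, 0, -3, 0, 0, 0],
  [0.2, 0, 0, -3.5, 0, 0, 0],
  [0.2, 0, 0, -3.5, 0, 0, 0],
])

```text
time: 24.05
tool_pos: [0.5084, 0.0043, 0.1205]
tool_rot: [-3.141, 0.003, 0.227]
contact_force: [-0.3, 0.4, -2.5]
opening: 0.0599
grip_force: 30.0
```

>>> step_arm([
  [0.2, 0.05, 0.05, -0.2, 0, 0, 0],
  [0.2, 0.05, 0.05, -0.4, 0, 0, 0],
  [0.2, 0.05, 0.05, -0.6, 0, 0, 0],
])

```text
time: 24.3
tool_pos: [0.5105, 0.0053, 0.1165]
tool_rot: [3.141, -0.001, 0.228]
contact_force: [-0.4, 0.6, -1.4]
opening: 0.0602
grip_force: 30.0
```

>>> step_arm([
  [0.2, 0, 0, -0.2, 0, 0, 0],
  [0.2, 0, 0, -0.4, 0, 0, 0],
  [0.2, 0, 0, -0.6, 0, 0, 0],
])

```text
time: 24.55
tool_pos: [0.5102, 0.0054, 0.1102]
tool_rot: [3.141, -0.0, 0.228]
contact_force: [0.0, 0.0, -2.0]
opening: 0.0602
grip_force: 30.0
```

>>> step_arm([
  [0.2, 0, 0, -0.2, 0, 0, 0],
  [0.2, 0, 0, -0.4, 0, 0, 0],
  [0.2, 0, 0, -0.4, 0, 0, 0],
])

```text
time: 24.8
tool_pos: [0.5098, 0.0055, 0.1058]
tool_rot: [-3.141, 0.001, 0.228]
contact_force: [-0.9, 0.7, -2.2]
opening: 0.06
grip_force: 30.0
```

>>> step_arm([
  [0.2, 0, 0, -0.5, 0, 0, 0],
  [0.2, 0, 0, -1, 0, 0, 0],
  [0.2, 0, 0, -1.5, 0, 0, 0],
  [0.2, 0, 0, -2, 0, 0, 0],
  [0.2, 0, 0, -2.2, 0, 0, 0],
])

```text
time: 25.22
tool_pos: [0.5095, 0.0055, 0.0831]
tool_rot: [-3.141, 0.001, 0.228]
contact_force: [0.2, 0.8, -1.3]
opening: 0.0597
grip_force: 30.0
```

>>> step_arm([
  [0.2, 0, 0, -0.1, 0, 0, 0],
  [0.2, 0, 0, -0.2, 0, 0, 0],
  [0.2, 0, 0, -0.3, 0, 0, 0],
])

```text
time: 25.47
tool_pos: [0.5103, 0.0054, 0.0812]
tool_rot: [3.141, -0.0, 0.228]
contact_force: [0.3, -0.3, -3.2]
opening: 0.0602
grip_force: 30.0
```

>>> step_arm([
  [0.2, 0, 0, -0.1, 0, 0, 0],
  [0.2, 0, 0, -0.1, 0, 0, 0],
])

```text
time: 25.63
tool_pos: [0.5101, 0.0054, 0.0802]
tool_rot: [3.142, -0.0, 0.228]
contact_force: [0.0, 0.5, -2.4]
opening: 0.0599
grip_force: 30.0
```

>>> step_arm([
  [0.2, 0, 0, -0.1, 0, 0, 0],
  [0.2, 0, 0, -0.1, 0, 0, 0],
])

```text
time: 25.8
tool_pos: [0.5101, 0.0054, 0.0792]
tool_rot: [3.142, -0.0, 0.228]
contact_force: [0.4, 0.3, -2.3]
opening: 0.0598
grip_force: 30.0
```

>>> step_arm([
  [0.2, 0, 0, -0.05, 0, 0, 0],
  [0.2, 0, 0, -0.05, 0, 0, 0],
])

```text
time: 25.97
tool_pos: [0.5101, 0.0054, 0.0787]
tool_rot: [3.141, -0.0, 0.228]
contact_force: [-0.5, -0.0, -2.0]
opening: 0.06
grip_force: 30.0
```

>>> step_arm([
  [0.2, 0, 0, -0.05, 0, 0, 0],
  [0.2, 0, 0, -0.05, 0, 0, 0],
])

```text
time: 26.13
tool_pos: [0.5102, 0.0054, 0.0783]
tool_rot: [3.141, -0.0, 0.228]
contact_force: [0.7, 0.7, -2.4]
opening: 0.0601
grip_force: 30.0
```

>>> step_arm([
  [0.2, 0, 0, -0.05, 0, 0, 0],
  [0.2, 0, 0, -0.05, 0, 0, 0],
])

```text
time: 26.3
tool_pos: [0.5102, 0.0054, 0.0782]
tool_rot: [3.141, -0.0, 0.228]
contact_force: [-2.5, 0.9, 3.2]
opening: 0.0602
grip_force: 30.0
```

Seated on the flanged collar. I'll hold briefly, then press while gripping.

>>> step_arm([
  [0.2, 0, 0, 0, 0, 0, 0],
  [0.2, 0, 0, 0, 0, 0, 0],
  [0.2, 0, 0, 0, 0, 0, 0],
], grip_force=50)

```text
time: 26.55
tool_pos: [0.5102, 0.0054, 0.0782]
tool_rot: [3.141, -0.001, 0.228]
contact_force: [-2.3, 0.7, 5.8]
opening: 0.0596
grip_force: 50.0
```

>>> step_arm([
  [0.2, 0, 0, -0.1, 0, 0, 0],
  [0.2, 0, 0, -0.2, 0, 0, 0],
  [0.2, 0, 0, -0.3, 0, 0, 0],
  [0.2, 0, 0, -0.4, 0, 0, 0],
])

```text
time: 26.88
tool_pos: [0.5103, 0.0054, 0.0745]
tool_rot: [3.141, -0.001, 0.228]
contact_force: [-3.9, 0.1, 8.6]
opening: 0.0596
grip_force: 50.0
```

The plate is sliding at about 9 N. Continuing toward reported 0.058.

>>> step_arm([
  [0.2, 0, 0, -0.2, 0, 0, 0],
  [0.2, 0, 0, -0.4, 0, 0, 0],
  [0.2, 0, 0, -0.6, 0, 0, 0],
  [0.2, 0, 0, -0.8, 0, 0, 0],
  [0.2, 0, 0, -1, 0, 0, 0],
])

```text
time: 27.3
tool_pos: [0.5103, 0.0054, 0.0645]
tool_rot: [3.141, -0.001, 0.228]
contact_force: [-3.7, 1.4, 8.7]
opening: 0.0595
grip_force: 50.0
```

>>> step_arm([
  [0.2, 0, 0, -0.1, 0, 0, 0],
  [0.2, 0, 0, -0.2, 0, 0, 0],
  [0.2, 0, 0, -0.3, 0, 0, 0],
  [0.2, 0, 0, -0.4, 0, 0, 0],
])

```text
time: 27.63
tool_pos: [0.5103, 0.0054, 0.0604]
tool_rot: [3.141, -0.001, 0.228]
contact_force: [-3.3, 1.2, 8.1]
opening: 0.0596
grip_force: 50.0
```

>>> step_arm([
  [0.2, 0, 0, -0.1, 0, 0, 0],
  [0.2, 0, 0, -0.2, 0, 0, 0],
])

```text
time: 27.8
tool_pos: [0.5103, 0.0054, 0.0586]
tool_rot: [3.141, -0.001, 0.228]
contact_force: [-6.4, 1.3, 19.8]
opening: 0.0596
grip_force: 50.0
```

The hard stop is felt at 19.6 mm of travel. One more small push to confirm, then release.

>>> step_arm([
  [0.2, 0, 0, -0.05, 0, 0, 0],
  [0.2, 0, 0, -0.05, 0, 0, 0],
])

```text
time: 27.97
tool_pos: [0.5103, 0.0054, 0.0586]
tool_rot: [3.141, -0.001, 0.228]
contact_force: [-5.8, 0.6, 14.4]
opening: 0.0593
grip_force: 50.0
```

>>> step_arm([
  [0.2, 0, 0, 0.1, 0, 0, 0],
  [0.9, 0, 0, 0.1, 0, 0, 0],
  [0.9, 0, 0, 0.1, 0, 0, 0],
  [0.9, 0, 0, 0.1, 0, 0, 0],
  [0.9, 0, 0, 0.1, 0, 0, 0],
])

```text
time: 28.38
tool_pos: [0.5101, 0.0054, 0.0579]
tool_rot: [3.142, 0.0, 0.228]
contact_force: [-0.2, -0.1, -0.4]
opening: 0.0804
grip_force: 0.0
```

>>> step_arm([
  [0.9, 0, 0, 0.5, 0, 0, 0],
  [0.9, 0, 0, 3, 0, 0, 0],
  [0.9, 0, 0, 6, 0, 0, 0],
  [0.9, 0, 0, 10, 0, 0, 0],
  [0.9, 0, 0, 14, 0, 0, 0],
])

```text
time: 28.8
tool_pos: [0.5093, 0.0055, 0.1996]
tool_rot: [-3.141, 0.002, 0.228]
contact_force: [1.5, -0.3, 0.0]
opening: 0.0825
grip_force: 0.0
```

>>> step_arm([
  [0.9, -1, -3, 2, 0, 0, 0],
  [0.9, -3, -7, 3, 0, 0, 0],
  [0.9, -4, -10, 4, 0, 0, 0],
  [0.9, -4, -12, 4, 0, 0, 0],
  [0.9, -4, -12, 4, 0, 0, 0],
])

```text
time: 29.22
tool_pos: [0.47, -0.1182, 0.2394]
tool_rot: [3.139, -0.002, 0.224]
contact_force: [0.1, -0.5, -0.5]
opening: 0.0826
grip_force: 0.0
```

```bash
python3 - <<'E'
from h import *
a=read_camera('scene'); cv2.imwrite('pics/fin.png',cv2.resize(a[150:350,240:440,::-1],None,fx=3,fy=3,interpolation=cv2.INTER_CUBIC))
print(observe()['tool_pos'],observe()['contact_force'])
f=lambda *p:((proj('scene',np.array(p))-[240,150])*3).round()
print('collar top',f(.509,.0055,.116),'boss top',f(.509,.0055,.086),'plate',f(.509,.0055,.05),'roll top',f(.465,.317,.053))
E
```

```text
[ 0.4699268  -0.11619558  0.23871672] [0.04301425 0.8844551  0.20349114]
collar top [193. 178.] boss top [192. 205.] plate [191. 235.] roll top [432. 414.]
```

View pics/fin.png

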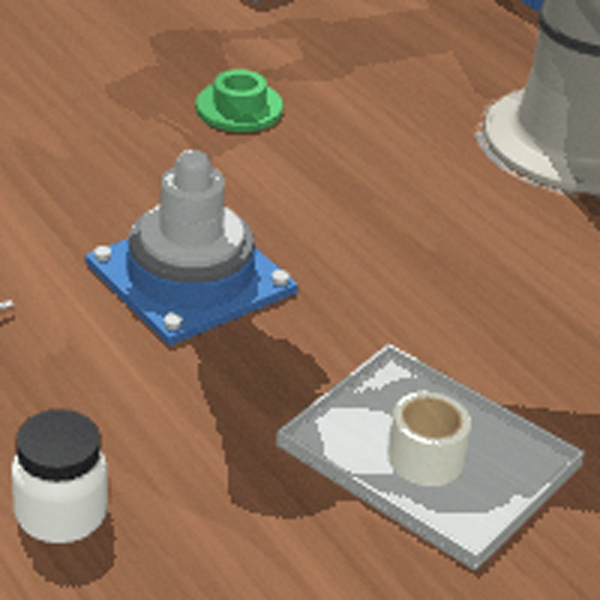

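The view shows the stack on the post with its top at (193,178) as predicted, the plate flat on the blue block with no gap, and the roll flat in the tray at (430,435).

```bash
python3 -c "
from cell import *
print(hand_in())"
```

```text
the job is handed in; nothing more can be done
None
```

The job is handed in, with no verdict returned: the roll lies flat in the tray, both collars are on the post, the plate is pressed home (19.6 mm of travel to a hard stop), and the gripper is clear of everything.

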